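Set up the sharpening stone

ROBOT

A 6-joint arm with a two-finger parallel gripper is mounted at the origin on the work surface; the furniture and walls round the work are solid. World frame = base frame: x ahead of the robot, y to its left, z up, the work surface at z = 0. Lengths are in m, angles in rad, forces in N, time in s.
With the tool pointing down it reaches from about 0.35 to 0.725 m from the base axis. Payload 6 kg.
Tool frame: the origin (TCP) lies midway between the tips of the shut fingers; the grasp point (between the pads) lies 19 mm behind it; z points along the fingers, y is the line along which they close (so a half turn about z gives the same grasp; the last joint's range is limited). The gripper opens to 85 mm and grips with 20 to 120 N. Pads are 22 mm wide; open, the fingers measure 114 mm over their backs; the gripper's body (76 mm by 85 mm) begins 54 mm behind the grasp point. The pads swing forward as they close: fully open they stand 13 mm farther back than shut.
Start: joints at [-0.835, 0.04, 0.085, 0, -1.615, -0.334], TCP at [0.235, -0.552, 0.231] pointing down, gripper open.
Joint ranges: [-2.56, 2.56], [-1.29, 2.01], [-1.08, 1.49], [-3.29, 1.98], [-2.81, -0.18], [-2.99, 2.99]. Speed limits (rad/s): [2.57, 2.57, 3.01, 3.14, 3.14, 3.14].

INTERFACE

Orientations are given as a rotation vector (axis times angle).
In Python, from cell import ctrl gives the robot as it stands.
- The arm moves only by the tool jog_arm, never from a script. Its argument "series" is one flat list of numbers, 6 for each row, row after row: the shift along the tool's x, y, z normalised to -1 to 1, where 1 is 300 mm, then the turn, a rotation vector about the tool's x, y, z normalised to -1 to 1, where 1 is pi/2 rad. A call has 1 to 5 rows; each row is the pose to reach, as a shift and turn from the pose commanded when the call began, along the tool's axes at that moment; what a row does not reach only later rows make up. A row lasts 1/8 s, in which the tool goes at most 62.5 mm and 10.7 degrees, less where a joint would pass 70% of its speed; a pose out of reach is approached as far as the arm can. A call with a number of a shift or a turn outside -1 to 1 is refused whole. A call with a gripper value outside its range is refused whole. "jaw" is the gripper's target within -1 to 1 (fully open at 1, half-way at 0, shut at -1), set as the call begins (left out, the last holds). The fingers move at their own pace and stop on an object; the grip force is fixed at half the most. Time passes only in rows, so rows that repeat a pose let the fingers close. It gives the time, the measured TCP pose, the force, the opening and the grip force at its end, in the units of the state.
- ctrl.state(): the state, without advancing time (a new reading comes with each control period).
- ctrl.read_camera(name): name is "scene" or "top" or "wrist"; returns (picture, depth): 400x640x3 uint8, red, green, blue; 400x640 float32, m along the optical axis (not along the pixel's ray), 0 where there is no reading.
- ctrl.get_calibration(name): a dict with "fx", "fy", "cx", "cy" (pixels), "camera_from_world" (4x4, takes a point from world to camera coordinates). Camera axes: x right, y down, z forward; pixel columns grow to the right and rows downward; lengths in m; the calibration is good to about 2 mm. The wrist camera is an equidistant fisheye: a pixel r from the principal point sees the ray r / f radians off the axis. A picture is of the moment at which its call begins: read the wrist's pose just before it. get_calibration takes no time and is no camera call; for the wrist camera it gives the pose at the moment of the call.
- ctrl.job_done(): hands the job in; it is judged then, once.
The state is a dict: "t": time; "joint_positions": joint angles; "qd": joint speeds; "joint_efforts": joint torques, N m; "ee_pos": TCP position; "orientation": TCP orientation; "wrist_force": force on the tool from outside, world axes, zero at the start; "torque": the same for the moment, N m; "grip_width": finger opening in m; "grasp_force": force on a finger pad.
Only numpy, scipy, OpenCV 4.12 (cv2) and the standard library are available. Lean on these libraries where they do the work, as an engineer would, in place of code of your own. Each camera call takes 0.05 s, during which the arm holds its last target. There are 200 camera calls.

TASK

Get the sharpening stone ready for the chisels: open the stone case so that its lid stays open by itself, lift the stone out and lay it gently, flat, lengthwise and centred, on the sloping bed of the stand, between the foot stop and the clamp jaw. Let go of it, then swing the clamp lever all the way over to lock it. Leave the case open and everything else on the bench where it is.

Things in the scene. Friction and masses are not known exactly. Their poses are not given: they have to be found in the camera images.
- sharpening_stone: two-layer grey sharpening stone, a plain block 50 x 125 x 25 mm, about 0.4 kg, lying in a 4.5 mm deep cork recess of the closed case, so it stands 20 mm proud of the case's lower half. Origin: centre of its underside; x along its 50 mm width, y along its 125 mm length, z up off its top face.
- case: wooden clamshell case, fixed to the bench, 100 mm deep (x) x 156 mm long (y). Lower half 36 mm high, filled with cork to its rim; lid 28 mm high above it, 4 to 5 mm walls, hollow. Origin: centre of its underside on the bench; x points from its front (finger lip, towards the robot) to its hinge, y left, z up.
- lip_edge (a point): middle of the lower front edge of the brass finger lip, moving with the lid. The lip is a plate 70 mm wide and 4 mm thick that stands 15 mm out from the lid's front; with the lid shut its underside is 45 mm above the bench with nothing below it, so a fingertip reaching in from the front at a slant gets under it. At this point: x, y, z along the case's when shut, turning with the lid.
- case_hinge (a point): middle of the lid's hinge line, at the back of the case, 36 mm above the bench, 50 mm behind the case's origin; the line runs along the case's y.
- case_lid (a joint): lid angle, rad: 0 shut, grows as the front edge rises and swings back, 2.15 against its stop. Free hinge (lid 0.22 kg): it falls shut below about 1.25 and falls open to its stop beyond that.
- stand: sharpening stand fixed to the bench: plywood foot 215 x 100 x 12 mm, 44 mm wide board rising away from the robot at 25 degrees. Origin: on the foot's underside, 30 mm behind its centre; x towards the high end, z up.
- bed: the sloping seat on the stand's board, 44 mm wide, 25 degrees to the level, high end away from the robot. Origin: on the board's surface in the middle of the stone's place; x points up the slope, y left, z square off the surface. The steel foot stop has its face at x = -62.5 mm and is 17 mm high; with the lever at 0 the jaw's face is at x = +76.5 mm (1.8 mm closer with the lever at 0.15), so a 125 mm stone has 12 to 14 mm of play; nothing stands beside the seat.
- jaw: aluminium clamp jaw with a sprung rubber face (gives up to 4 mm) at the head of the bed, 24 x 32 mm, 20 mm high; slides down the slope (bed -x) up to 16 mm as the lever is swung and presses the stone against the foot stop with about 20 N. Origin: on the board's surface at the middle of the jaw's unpressed face towards the stone.
- lever_end (a point): centre of the round black grip of the clamp lever (19 mm thick, 37 mm long), 66 mm from the lever's pivot. The pivot lies across the bed at bed x = 119.5 mm, z = 19 mm. The lever's tip is 15 mm beyond this point. At this point z points along the lever to its tip.
- lever (a joint): clamp lever angle, rad: 0 to 0.15 open, standing off the bed and leaning 15 degrees back from square to it; grows as its tip swings up the slope and down, away from the stone; 1.31 at its stop, locked, lying in line with the bed. It stays where it is left; a push of 5 to 10 N on its grip moves it.
- flat_chisel: flat stone chisel, 21 x 190 x 15 mm, lying beside the stand. Bystander.
- wax_tin: round tin, 70 mm across, 32 mm high. Bystander.
- tape_roll: roll of masking tape, 102 mm across, 24 mm high. Bystander.
- spray_bottle: spray bottle, 185 mm high. Bystander.
- stone_block: raw piece of alabaster, 49 x 64 x 38 mm. Bystander.
- crayon: marking crayon, 14 x 98 mm. Bystander.

How it is judged:
By the outcome, as a careful person would: the job done as asked, in the order asked, and still so for the second after the job is handed in, with the robot touching nothing.
It also fails if it takes over 58 s, if anything falls off the work surface, if the arm or the gripper's body presses on something with over 40 N, if the wrist force passes 120 N, or if a joint passes its speed limit or range.

## Working session

There is one attempt and no reset: what is moved stays moved. The work goes in short steps, Python scripts to look and compute and a tool call to move; the robot and the scene stay as the last step left them, time stands still between calls to the robot, and variables do not carry over. Pictures are saved under pics/ and viewed, at most 13 in all, crops included, and the job is handed in when it is done.

Besides the shell and the picture viewer there is one more tool, called after ">>>" as name(argument=value, ...) on one line, values as JSON. jog_arm: Moves the arm, as the interface text tells. Its arguments: {"type":"object","properties":{"series":{"type":"array"},"jaw":{"type":"number"}},"required":["series"]}

```bash
mkdir -p pics; cat > h.py <<'E'
import numpy as np, cv2
from scipy.spatial.transform import Rotation as R
from cell import ctrl
def cloud(name):
    im,d=ctrl.read_camera(name); c=ctrl.get_calibration(name)
    v,u=np.mgrid[:400,:640]
    P=np.stack([(u-c['cx'])/c['fx']*d,(v-c['cy'])/c['fy']*d,d,np.ones_like(d)],-1)
    W=P@np.linalg.inv(c['camera_from_world']).T
    W[d==0]=np.nan
    return im,d,W[...,:3],c
def save(im,n,s=1): cv2.imwrite('pics/'+n+'.png',cv2.resize(im[...,::-1],None,fx=s,fy=s))
E
python3 - <<'E'
from h import *
for n in ['top','scene']:
    im,d,W,c=cloud(n); save(im,n,1.25); np.savez('/tmp/'+n,im=im,W=W)
    print(n,c['fx'],c['cx'],c['cy'],np.linalg.inv(c['camera_from_world']).round(3).tolist())
s=ctrl.state();print({k:np.round(v,4).tolist() for k,v in s.items()})
E
```

```text
top 482.90178240426957 321.0983511417269 190.98049069123505 [[-0.028, -0.994, 0.109, 0.355], [-0.999, 0.031, 0.018, -0.12], [-0.022, -0.109, -0.994, 1.298], [0.0, 0.0, 0.0, 1.0]]
scene 463.5011560758408 307.8736027215068 206.04702559451076 [[-0.907, -0.298, 0.297, 0.065], [-0.42, 0.657, -0.625, 0.719], [-0.009, -0.692, -0.721, 1.106], [0.0, 0.0, 0.0, 1.0]]
{'t': 0.1, 'joint_positions': [-0.8353, 0.0408, 0.0839, -0.0004, -1.6155, -0.3337], 'qd': [0.0009, 0.0003, 0.0033, 0.0015, -0.0009, 0.0004], 'joint_efforts': [-0.0049, -36.9342, 34.8281, 6.9518, -0.0046, 0.0], 'ee_pos': [0.2346, -0.5519, 0.2304], 'orientation': [0.6268, -3.078, -0.0024], 'wrist_force': [-0.4904, 0.3056, -1.2576], 'torque': [0.0132, 0.0325, -0.0296], 'grasp_force': 0.0, 'grip_width': 0.0855}
```

View pics/top.png

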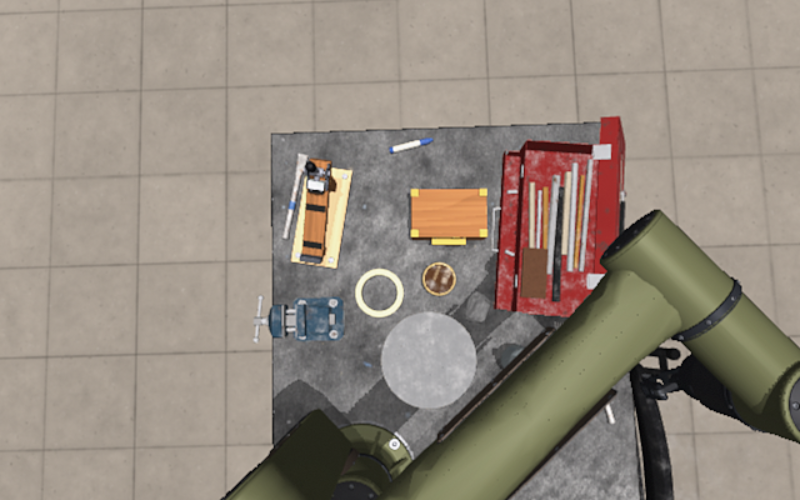

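View pics/scene.png

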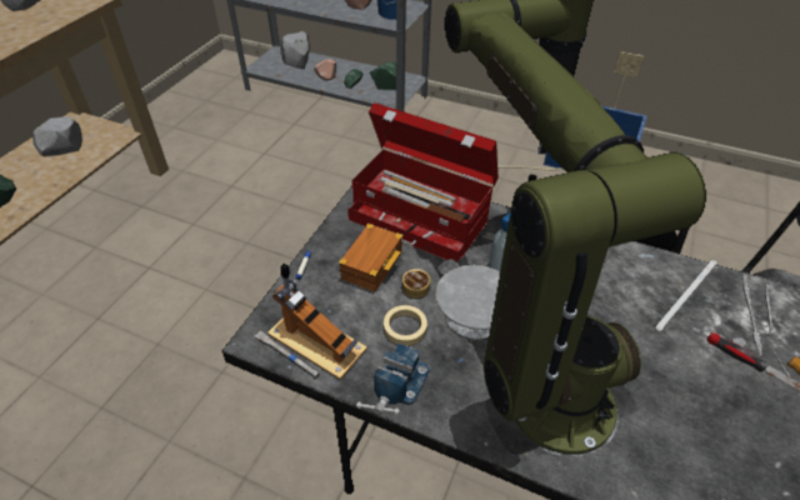

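The top view shows the case at about (449,213), its brass lip at (449,241), and the stand at about (320,212) with its black lever at (312,168). The toolbox is right of the case, with its handle at (497,228). The scene view shows the lever standing up at (287,272).

```bash
python3 - <<'E'
from h import *
D=np.load('/tmp/top.npz');im,W=D['im'],D['W']
hsv=cv2.cvtColor(im,cv2.COLOR_RGB2HSV)
def rect(n,m):
    m=m.astype(np.uint8); k,l,st,ce=cv2.connectedComponentsWithStats(m); i=1+np.argmax(st[1:,4]); p=W[l==i]
    r=cv2.minAreaRect((p[:,:2]*1000).astype(np.float32)); print(n,len(p),np.round(r[0],1),np.round(r[1],1),round(r[2],1),'zmed',np.nanmedian(p[:,2]).round(4)); return l==i
z=W[...,2];v,u=np.mgrid[:400,:640]
box=lambda a,b,c,d:(u>a)&(u<b)&(v>c)&(v<d)
lid=rect('lid',box(320,396,140,200)&(z>.055)&(z<.075))
rect('lip',box(335,380,186,200)&(z>.035)&(z<.056))
foot=rect('foot',box(225,290,125,220)&(z>.006)&(z<.02)&(hsv[...,1]>40)&(im[...,0]>150))
st=box(225,290,110,220)&(z>.004)&(im[...,0]>60)
Q=box(225,290,110,220)&(z>.006)
r=cv2.minAreaRect((W[Q&(z<.02)][:,:2]*1000).astype(np.float32));print('foot all',r)
# board surface: orange/brown saturated
b=rect('board',box(225,290,120,220)&(z>.03)&(hsv[...,1]>110))
P=W[b]; P=P[~np.isnan(P).any(1)]
A=np.c_[P[:,:2],np.ones(len(P))]
for _ in range(5):
    c,*_=np.linalg.lstsq(A,P[:,2],rcond=None); e=P[:,2]-A@c; k=abs(e)<.003; P,A=P[k],A[k]
n=np.array([-c[0],-c[1],1]);n/=np.linalg.norm(n);print('plane',c,'tilt',np.degrees(np.arccos(n[2])),'uphill az',np.degrees(np.arctan2(c[1],c[0])),len(P),e.std())
hi=box(225,290,110,170)&(z>.12);print('high',W[hi].reshape(-1,3).max(0),W[hi].mean(0),hi.sum())
for nm,m in [('tin',box(333,370,205,240)&(z>.02)),('tape',box(280,330,210,260)&(z>.015)),('toolbox',box(392,420,120,250)&(z>.03)),('handle',box(388,402,160,205)&(z>.01)),('vise',box(195,280,230,275)&(z>.02))]:
    p=W[m];print(nm,p.min(0).round(3),p.max(0).round(3))
s=slice;crop=cv2.resize(im[105:225,220:410,::-1],None,fx=4.2,fy=4.2,interpolation=cv2.INTER_CUBIC);cv2.imwrite('pics/crop.png',crop)
E
```

```text
lid 2343 [ 543.3 -196.7] [156.7 101.6] 88.9 zmed 0.064
lip 167 [ 486.2 -195.1] [67.7 15.7] 88.2 zmed 0.0486
foot 1006 [548.7  53. ] [ 63.6 217.8] 76.9 zmed 0.0123
foot all ((576.4796142578125, 74.42980194091797), (172.06158447265625, 296.3607177734375), 89.64081573486328)
board 809 [542.4  76.3] [ 46.7 163.7] 78.3 zmed 0.0785
plane [ 0.40604998  0.07570322 -0.1420532 ] tilt 22.442910358546637 uphill az 10.560872314908089 288 0.0014363400688275105
high [0.65268686 0.08824392 0.22723024] [0.61367554 0.06091984 0.14731379] 479
tin [ 0.376 -0.206  0.022] [ 0.444 -0.138  0.04 ]
tape [ 0.318 -0.113  0.015] [0.433 0.003 0.09 ]
toolbox [ 0.337 -0.355  0.03 ] [ 0.674 -0.284  0.131]
handle [ 0.452 -0.31   0.01 ] [ 0.57  -0.271  0.07 ]
vise [0.291 0.038 0.02 ] [0.384 0.208 0.115]
```

View pics/crop.png

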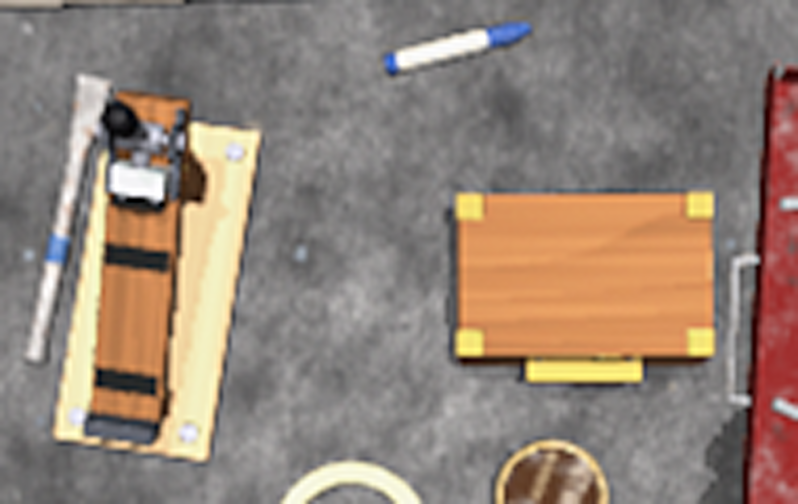

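The crop shows the stand's foot corners at crop (261,130), (208,460) and (53,438), the foot stop at (122,425), the white jaw at (138,185) and the lever grip at (118,118). The case is shut and its lip is at (584,371).

```bash
python3 - <<'E'
from h import *
D=np.load('/tmp/top.npz');im,W=D['im'],D['W']; c=ctrl.get_calibration('top'); T=np.linalg.inv(c['camera_from_world'])
def ray(x,y,z):
    u,v=220+(x+.5)/4.2-.5,105+(y+.5)/4.2-.5
    d=T[:3,:3]@[(u-c['cx'])/c['fx'],(v-c['cy'])/c['fy'],1]; return T[:3,3]+d*(z-T[2,3])/d[2]
az=lambda a:np.degrees(np.arctan2(a[1],a[0])).round(2)
f=[ray(*p,.012) for p in [(261,130),(208,460),(53,438)]]
for p in f: print(p.round(4))
print('lens',np.linalg.norm(f[0]-f[1]),np.linalg.norm(f[1]-f[2]),'az',az(f[0]-f[1]),az(f[2]-f[1])-90,'centre',((f[0]+f[2])/2).round(4))
cs=[ray(*p,.064) for p in [(457,194),(713,192),(713,357),(456,357)]]
print('case',[q.round(4).tolist() for q in cs],np.mean(cs,0).round(4),az(cs[0]-cs[3]),az(cs[0]-cs[1])-90)
# local frame of the foot
a=np.radians((az(f[0]-f[1])+az(f[2]-f[1])-90)/2);C=(f[0]+f[2])/2;ex=np.array([np.cos(a),np.sin(a),0]);ey=np.array([-ex[1],ex[0],0])
for nm in ['top','scene']:
    D=np.load(f'/tmp/{nm}.npz');im,W=D['im'],D['W'];hsv=cv2.cvtColor(im,cv2.COLOR_RGB2HSV)
    L=np.stack([(W-C)@ex,(W-C)@ey,W[...,2]],-1)
    m=(abs(L[...,0])<.14)&(abs(L[...,1])<.06)&(L[...,2]>.016)&(L[...,2]<.3)
    bm=m&(hsv[...,0]<15)&(hsv[...,1]>120)&(im[...,0]>90)&(L[...,0]<.05)
    P=L[bm]; e=P[:,2]-np.tan(np.radians(25))*P[:,0]; h=np.histogram(e,np.arange(0,.15,.003)); h0=h[1][h[0].argmax()]+.0015
    k=abs(e-h0)<.004; print(nm,'offset z at L0',h0,np.median(e[k]),k.sum(),'y range',np.percentile(P[k,1],[1,99]),'x',np.percentile(P[k,0],[1,99]), 'slope fit',np.degrees(np.arctan(np.polyfit(P[k,0],P[k,2],1)[0])))
    for n,mm in [('white',m&(hsv[...,1]<40)&(im.min(2)>170)&(L[...,2]>.07)),('black hi',m&(im.max(2)<60)&(L[...,2]>.17)),('all hi',m&(L[...,2]>.16))]:
        q=L[mm]; 
        if len(q): print(nm,n,len(q),np.median(q,0).round(4),np.percentile(q,3,0).round(4),np.percentile(q,97,0).round(4))
    lo=m&(L[...,0]<-.06)&(L[...,2]<.07)&(hsv[...,1]<110); q=L[lo];print('stop?',len(q),np.percentile(q,[3,50,97],axis=0).round(4).tolist())
E
```

```text
[0.651  0.0066 0.012 ]
[0.4384 0.0445 0.012 ]
[0.4554 0.1434 0.012 ]
lens 0.21600914566634366 0.1002804115569546 az -10.12 -9.760000000000005 centre [0.5532 0.075  0.012 ]
case [[0.5948, -0.1189, 0.064], [0.5909, -0.2765, 0.064], [0.4887, -0.272, 0.064], [0.4935, -0.1153, 0.064]] [ 0.542  -0.1957  0.064 ] -2.07 -1.4200000000000017
top offset z at L0 0.0915 0.09173273273054589 606 y range [-0.02168234  0.02084503] x [-0.08832093  0.03405955] slope fit 24.905534063328567
top white 102 [ 0.0431 -0.0005  0.134 ] [ 0.0359 -0.0146  0.1178] [0.0675 0.0185 0.1531]
top black hi 48 [ 0.0586 -0.003   0.2221] [ 0.0534 -0.0093  0.1995] [0.0669 0.0054 0.2265]
top all hi 75 [ 0.0619 -0.0036  0.2204] [ 0.054  -0.0096  0.1605] [0.0685 0.0054 0.2267]
stop? 188 [[-0.1045, -0.0406, 0.0164], [-0.0934, -0.0018, 0.06], [-0.065, 0.036, 0.0663]]
scene offset z at L0 0.0915 0.09232469110459465 467 y range [-0.02268998  0.02018094] x [-0.08948949  0.03222343] slope fit 24.848609661732986
scene white 54 [ 0.0409 -0.0021  0.1326] [ 0.0331 -0.0159  0.1273] [0.0472 0.0122 0.1384]
scene black hi 75 [0.056  0.0019 0.2111] [ 0.0506 -0.0064  0.1731] [0.0622 0.0077 0.2253]
scene all hi 106 [0.0581 0.0034 0.2053] [ 0.0508 -0.0063  0.1637] [0.0665 0.0075 0.2253]
stop? 134 [[-0.1073, -0.03, 0.0166], [-0.0993, 0.0015, 0.0608], [-0.067, 0.0367, 0.0671]]
```

```bash
cat >> h.py <<'E'
def frame(z,y):
    z=np.array(z,float);z/=np.linalg.norm(z);y=np.array(y,float);y-=z*(y@z);y/=np.linalg.norm(y)
    return R.from_matrix(np.c_[np.cross(y,z),y,z])
def rows(T,start=None):
    """T: list of (pos,Rot) for one call; prints normalised rows from the start (or the measured) pose"""
    s=ctrl.state(); p,r=(np.array(s['ee_pos']),R.from_rotvec(s['orientation'])) if start is None else start
    out=[]
    for q,o in T:
        out+=list(r.inv().apply(np.array(q)-p)/.3)+list((r.inv()*o).as_rotvec()/(np.pi/2))
        print(' ',np.round(out[-6:],3).tolist())
    return T[-1]
ca=np.radians(-1.7);cx=np.array([np.cos(ca),np.sin(ca),0]);cy=np.array([-cx[1],cx[0],0]);CO=np.array([.542,-.196,0]);Z=np.array([0,0,1.])
sa=np.radians(-9.95);ex=np.array([np.cos(sa),np.sin(sa),0]);ey=np.array([-ex[1],ex[0],0]);BO=np.array([.5237,.0802,.078])
t=np.radians(25);bx=np.cos(t)*ex+np.sin(t)*Z;bn=-np.sin(t)*ex+np.cos(t)*Z
OL=frame(cx-Z,cy)
def lip(th,s=.009,c=0):
    r=np.array([-np.cos(th),np.sin(th)]);n=np.array([np.sin(th),np.cos(th)])
    U=np.array([.05,.036])+.115*r+.009*n+(s*np.array([.707,-.707]) if th<.785 else -s*r)-c*n-.0078
    return CO+U[0]*cx+U[1]*Z
E
python3 - <<'E'
from h import *
D=np.load('/tmp/scene.npz');im,W=D['im'],D['W']
m=(W[...,0]>.15)&(W[...,0]<.4)&(W[...,1]>-.5)&(W[...,1]<-.2)&(W[...,2]>.1)&(W[...,2]<.19);p=W[m];print('bottle?',len(p),np.percentile(p,[2,50,98],axis=0).round(3).tolist())
a=(np.array([.40,-.192,.30]),OL); b=(lip(0,c=.006)-.05*cx+.05*Z,OL); c=(lip(0,c=.004),OL)
s=ctrl.state();p0=np.array(s['ee_pos']);r0=R.from_rotvec(s['orientation'])
m1=(np.array([.235,-.5,.33]),r0)
print(b[0],c[0]);rows([m1,a])
rows([b],a);rows([c],b)
E
```

```text
bottle? 819 [[0.234, -0.499, 0.101], [0.338, -0.429, 0.124], [0.397, -0.302, 0.187]]
[ 0.42561425 -0.19254575  0.074837  ] [ 0.47559224 -0.19402906  0.026837  ]
  [-0.069, 0.159, -0.332, 0.0, 0.0, 0.0]
  [-0.977, 0.889, -0.231, 0.109, -0.492, 0.26]
  [0.47, 0.001, 0.591, 0.0, 0.0, 0.0]
  [-0.005, -0.0, 0.231, 0.0, 0.0, 0.0]
```

>>> jog_arm(series=[-0.069,0.159,-0.332,0,0,0,-0.069,0.159,-0.332,0,0,0,-0.3,0.4,-0.332,0,0,0,-0.5,0.6,-0.3,0,-0.1,0.06,-0.7,0.75,-0.25,0,-0.2,0.1], jaw=-1)

```text
t: 0.72
ee_pos: [0.3087, -0.3265, 0.3174]
orientation: [-0.341, 2.807, 0.091]
wrist_force: [-0.1, 0.1, 1.1]
grip_width: -0.0002
grasp_force: 0.0
```

```bash
python3 - <<'E'
from h import *
s=ctrl.state();print(s['t'],s['ee_pos'],s['joint_positions'])
rows([(np.array([.40,-.192,.30]),OL)])
E
```

```text
0.725 [ 0.3087402  -0.32648331  0.31743068] [-0.57706573 -0.43585149 -0.11027613 -0.25005737 -1.68979149 -0.80773883]
  [-0.363, 0.359, 0.19, 0.107, -0.298, 0.142]
```

>>> jog_arm(series=[-0.363,0.359,0.19,0.107,-0.298,0.142,-0.363,0.359,0.19,0.107,-0.298,0.142,-0.363,0.359,0.19,0.107,-0.298,0.142,-0.363,0.359,0.19,0.107,-0.298,0.142,-0.363,0.359,0.19,0.107,-0.298,0.142])

```text
t: 1.35
ee_pos: [0.3986, -0.1922, 0.2982]
orientation: [0.026, 2.359, -0.015]
wrist_force: [0.1, 0.7, -0.1]
grip_width: -0.0001
grasp_force: 0.0
```

```bash
python3 - <<'E'
from h import *
s=ctrl.state();print(s['t'],s['ee_pos'],s['joint_positions'])
b=(lip(0,c=.006)-.05*cx+.05*Z,OL)
rows([(np.array([.40,-.192,.30]),OL),b])
E
```

```text
1.35 [ 0.39856025 -0.19215976  0.29817419] [ 0.06960846 -1.14018796 -0.74925729  0.07307896 -1.18286004 -1.66224681]
  [-0.008, 0.001, -0.001, 0.001, -0.002, 0.004]
  [0.461, 0.003, 0.592, 0.001, -0.002, 0.004]
```

>>> jog_arm(series=[0.15,0.003,0.2,0,-0.002,0.004,0.3,0.003,0.4,0,-0.002,0.004,0.461,0.003,0.592,0,-0.002,0.004,0.461,0.003,0.592,0,-0.002,0.004,0.461,0.003,0.592,0,-0.002,0.004])

```text
t: 1.98
ee_pos: [0.4301, -0.2103, 0.0779]
orientation: [0.036, 2.373, 0.008]
wrist_force: [0.5, 0.2, 1.3]
grip_width: 0.0001
grasp_force: 0.0
```

```bash
python3 - <<'E'
from h import *
s=ctrl.state();print(s['t'],s['ee_pos'],s['joint_positions'])
im,d=ctrl.read_camera('wrist');im2,_=ctrl.read_camera('scene')
o=np.hstack([cv2.resize(im,(400,250)),cv2.resize(im2[130:330,200:520],(400,250))]);save(o,'pre',1)
b=(lip(0,c=.006)-.05*cx+.05*Z,OL)
rows([b,(lip(0,c=.004),OL)])
E
```

```text
1.975 [ 0.43007169 -0.21026096  0.07793131] [-0.06285845 -1.06171296 -1.08107839 -0.05459885 -0.78502388 -1.51559641]
  [0.033, 0.057, 0.004, 0.01, -0.007, -0.003]
  [0.026, 0.053, 0.235, 0.01, -0.007, -0.003]
```

View pics/pre.png

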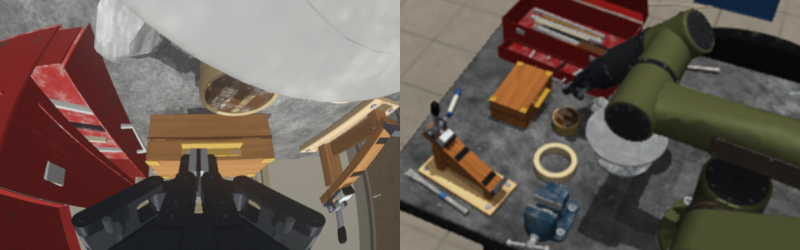

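The wrist view shows the case ahead, with the shut fingers at (200,165) centred on the brass lip at (205,150), and the tin at (235,90). Joint 3 has reached its limit with the tool at 45°, so I will use a steeper 56° slant.

```bash
cat >> h.py <<'E'
TA=np.radians(56);OL=frame(np.cos(TA)*cx-np.sin(TA)*Z,cy)
def lip(th,s=.009,c=0):
    r=np.array([-np.cos(th),np.sin(th)]);n=np.array([np.sin(th),np.cos(th)]);f=np.array([np.cos(TA),-np.sin(TA)])
    U=np.array([.05,.036])+.115*r+.009*n+(s*f if th<TA else -s*r)-c*n-.011*np.array([np.sin(TA),np.cos(TA)])
    return CO+U[0]*cx+U[1]*Z
E
python3 - <<'E'
from h import *
print(lip(0,c=.004))
b=(lip(0,c=.004)-.04*cx+.06*Z,OL);rows([b])
rows([(lip(0,c=.004)-.012*cx,OL),(lip(0,c=.004),OL)],b)
E
```

```text
[ 0.47294373 -0.19395046  0.02738754]
  [-0.014, 0.057, -0.009, 0.01, 0.115, -0.002]
  [0.034, -0.0, 0.218, 0.0, 0.0, 0.0]
  [0.001, -0.0, 0.24, 0.0, 0.0, 0.0]
```

>>> jog_arm(series=[-0.014,0.057,-0.009,0.01,0.115,-0.002,-0.014,0.057,-0.009,0.01,0.115,-0.002,-0.014,0.057,-0.009,0.01,0.115,-0.002])

```text
t: 2.45
ee_pos: [0.4337, -0.1912, 0.0875]
orientation: [0.033, 2.544, -0.009]
wrist_force: [0.5, -0.6, 0.0]
grip_width: -0.0001
grasp_force: 0.0
```

```bash
python3 - <<'E'
from h import *
s=ctrl.state();print(s['t'],s['ee_pos'],s['joint_positions'])
rows([(lip(0,c=.004)-.014*cx,OL),(lip(0,c=.004),OL)])
E
```

```text
2.45 [ 0.43373515 -0.19116947  0.08749692] [ 0.0424787  -0.92947356 -0.98053462  0.04747495 -0.92435235 -1.65645214]
  [0.043, -0.006, 0.213, 0.002, 0.002, 0.002]
  [0.004, -0.006, 0.239, 0.002, 0.002, 0.002]
```

>>> jog_arm(series=[0.03,-0.006,0.12,0.002,0.002,0.002,0.043,-0.006,0.213,0.002,0.002,0.002,0.043,-0.006,0.213,0.002,0.002,0.002,0.02,-0.006,0.23,0.002,0.002,0.002,0.004,-0.006,0.239,0.002,0.002,0.002])

```text
t: 3.08
ee_pos: [0.4729, -0.1947, 0.0283]
orientation: [0.04, 2.547, -0.013]
wrist_force: [0.0, 0.6, 0.8]
grip_width: 0.0001
grasp_force: 0.0
```

```bash
python3 - <<'E'
from h import *
s=ctrl.state();print(s['t'],s['ee_pos'],s['joint_positions'],s['wrist_force'])
for k in range(3):
  a=(lip([0,.5,1.][k],c=.004 if k==0 else 0),OL)
  if k==0: st=None
  st=rows([(lip(x),OL) for x in np.array([.1,.2,.3,.4,.5])+.5*k],st)
E
```

```text
3.075 [ 0.47291962 -0.19473416  0.02831415] [ 0.02838065 -0.70593747 -0.98649563  0.05326038 -0.69722783 -1.66122143] [0.03720385 0.57329724 0.82113865]
  [-0.031, 0.003, -0.037, -0.001, 0.001, -0.001]
  [-0.059, 0.003, -0.063, -0.001, 0.001, -0.001]
  [-0.09, 0.003, -0.087, -0.001, 0.001, -0.001]
  [-0.123, 0.003, -0.107, -0.001, 0.001, -0.001]
  [-0.157, 0.003, -0.123, -0.001, 0.001, -0.001]
  [-0.036, 0.0, -0.013, 0.0, 0.0, 0.0]
  [-0.073, 0.0, -0.023, 0.0, 0.0, 0.0]
  [-0.111, 0.0, -0.028, 0.0, 0.0, 0.0]
  [-0.15, 0.0, -0.03, 0.0, 0.0, 0.0]
  [-0.187, 0.0, -0.028, 0.0, 0.0, 0.0]
  [-0.035, -0.0, 0.006, 0.0, 0.0, 0.0]
  [-0.069, -0.0, 0.015, 0.0, 0.0, 0.0]
  [-0.102, -0.0, 0.027, 0.0, 0.0, 0.0]
  [-0.134, -0.0, 0.043, 0.0, 0.0, 0.0]
  [-0.164, -0.0, 0.061, 0.0, 0.0, 0.0]
```

>>> jog_arm(series=[-0.031,0.003,-0.037,0,0,0,-0.059,0.003,-0.063,0,0,0,-0.09,0.003,-0.087,0,0,0,-0.123,0.003,-0.107,0,0,0,-0.157,0.003,-0.123,0,0,0])

```text
t: 3.7
ee_pos: [0.4918, -0.1941, 0.0847]
orientation: [0.04, 2.548, -0.013]
wrist_force: [-2.2, -0.9, -0.2]
grip_width: -0.0
grasp_force: 0.6
```

```bash
python3 - <<'E'
from h import *
s=ctrl.state();print(s['t'],s['ee_pos'],s['joint_positions'],s['wrist_force'],lip(.5))
im2,_=ctrl.read_camera('scene');save(im2[150:310,200:456],'lid1',2)
rows([(lip(x),OL) for x in np.array([.6,.7,.8,.9,1.])])
E
```

```text
3.7 [ 0.49175059 -0.19406243  0.08468196] [ 0.02851031 -0.6788973  -0.86508899  0.04747588 -0.79274219 -1.65354476] [-2.15842361 -0.91298461 -0.16633652] [ 0.49132847 -0.1944961   0.08541972]
  [-0.03, -0.001, -0.013, -0.001, 0.001, -0.0]
  [-0.068, -0.001, -0.023, -0.001, 0.001, -0.0]
  [-0.106, -0.001, -0.028, -0.001, 0.001, -0.0]
  [-0.144, -0.001, -0.03, -0.001, 0.001, -0.0]
  [-0.182, -0.001, -0.028, -0.001, 0.001, -0.0]
```

View pics/lid1.png

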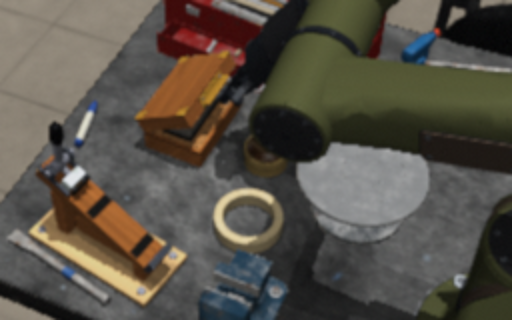

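The lid is rising, with the fingers under the lip at about (225,92). The next move carries on.

>>> jog_arm(series=[-0.03,0,-0.013,0,0,0,-0.068,0,-0.023,0,0,0,-0.106,0,-0.028,0,0,0,-0.144,0,-0.03,0,0,0,-0.182,0,-0.028,0,0,0])

```text
t: 4.38
ee_pos: [0.5324, -0.1953, 0.1214]
orientation: [0.04, 2.549, -0.013]
wrist_force: [0.8, -0.3, 0.1]
grip_width: -0.0001
grasp_force: 0.2
```

```bash
python3 - <<'E'
from h import *
s=ctrl.state();print(s['t'],s['ee_pos'],s['joint_positions'],s['wrist_force'],lip(1.))
rows([(lip(x),OL) for x in np.array([1.08,1.16,1.24,1.32,1.4])])
E
```

```text
4.375 [ 0.53244297 -0.19532098  0.12138313] [ 0.02137042 -0.5529988  -0.72255761  0.04109681 -0.81000513 -1.6427407 ] [ 0.83959764 -0.33711203  0.12042001] [ 0.53318566 -0.1957384   0.12390752]
  [-0.035, -0.001, -0.001, -0.001, -0.001, -0.001]
  [-0.062, -0.001, 0.005, -0.001, -0.001, -0.001]
  [-0.09, -0.001, 0.013, -0.001, -0.001, -0.001]
  [-0.116, -0.001, 0.024, -0.001, -0.001, -0.001]
  [-0.141, -0.001, 0.037, -0.001, -0.001, -0.001]
```

>>> jog_arm(series=[-0.035,0,-0.001,0,0,0,-0.062,0,0.005,0,0,0,-0.09,0,0.013,0,0,0,-0.116,0,0.024,0,0,0,-0.141,0,0.037,0,0,0])

```text
t: 5.0
ee_pos: [0.5735, -0.1966, 0.1353]
orientation: [0.04, 2.549, -0.013]
wrist_force: [-0.4, -0.4, 0.5]
grip_width: -0.0
grasp_force: 0.0
```

```bash
python3 - <<'E'
from h import *
s=ctrl.state();print(s['t'],s['ee_pos'],s['joint_positions'],s['wrist_force'],lip(1.4))
im2,_=ctrl.read_camera('scene');save(im2[150:310,200:456],'lid2',2)
rows([(lip(1.5),OL),(lip(1.6),OL),(lip(1.6)+[-.05,0,.09],OL)])
E
```

```text
5.0 [ 0.57349005 -0.1966386   0.13533121] [ 0.01565635 -0.42888428 -0.61439783  0.03732753 -0.79398806 -1.63584117] [-0.4349316  -0.38182713  0.49919382] [ 0.57371915 -0.1969414   0.13583625]
  [-0.03, -0.001, 0.017, -0.001, -0.001, -0.001]
  [-0.058, -0.001, 0.039, -0.001, -0.001, -0.001]
  [-0.087, -0.006, -0.303, -0.001, -0.001, -0.001]
```

View pics/lid2.png

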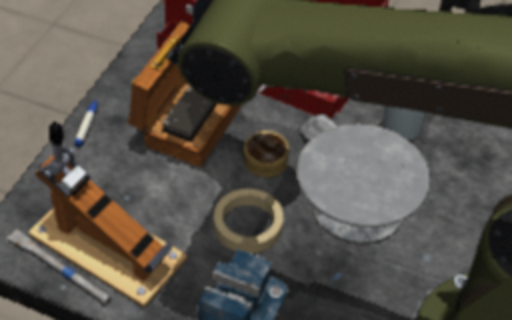

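>>> jog_arm(series=[-0.03,0,0.017,0,0,0,-0.058,0,0.039,0,0,0,-0.08,0,-0.1,0,0,0,-0.087,0,-0.303,0,0,0,-0.087,0,-0.303,0,0,0])

```text
t: 5.68
ee_pos: [0.5449, -0.1963, 0.2327]
orientation: [0.039, 2.539, -0.015]
wrist_force: [0.4, -0.2, -1.0]
grip_width: 0.0002
grasp_force: 0.0
```

```bash
echo 'OG=frame(-Z,-cx)' >> h.py; python3 - <<'E'
from h import *
s=ctrl.state();print(s['t'],s['ee_pos'],s['joint_positions'],s['wrist_force'])
rows([(np.array([.42,-.0,.32]),OG)])
E
```

```text
5.675 [ 0.54490397 -0.19629723  0.23274563] [ 0.01973108 -0.54208271 -0.51516719  0.03656137 -0.99623624 -1.63189044] [ 0.39555133 -0.19245889 -0.98701605]
  [0.194, 0.64, -0.488, -0.302, 0.299, -0.968]
```

>>> jog_arm(series=[0.04,0.13,-0.3,-0.03,0.03,-0.1,0.08,0.26,-0.488,-0.07,0.07,-0.22,0.12,0.4,-0.488,-0.11,0.11,-0.33,0.16,0.52,-0.488,-0.15,0.15,-0.44,0.194,0.64,-0.488,-0.18,0.18,-0.56], jaw=0.55)

```text
t: 6.3
ee_pos: [0.4197, 0.0021, 0.315]
orientation: [-1.195, 2.607, 0.016]
wrist_force: [1.3, -0.1, -0.4]
grip_width: 0.0662
grasp_force: 0.0
```

```bash
python3 - <<'E'
from h import *
s=ctrl.state();print(s['t'],s['ee_pos'],s['joint_positions'],s['grip_width'])
rows([(np.array([.42,-.0,.32]),OG)])
im,d,W,c=cloud('top'); np.savez('/tmp/top2',im=im,W=W)
o=cv2.resize(im[105:225,220:410],None,fx=4.2,fy=4.2,interpolation=cv2.INTER_CUBIC);save(o,'top2')
E
```

```text
6.3 [0.41974212 0.00208931 0.31501167] [ 0.49990655 -0.66170547 -0.33310049  0.00829921 -1.6257083  -1.20925633] 0.06620346579012391
  [0.0, -0.007, -0.017, -0.119, 0.132, -0.431]
```

View pics/top2.png

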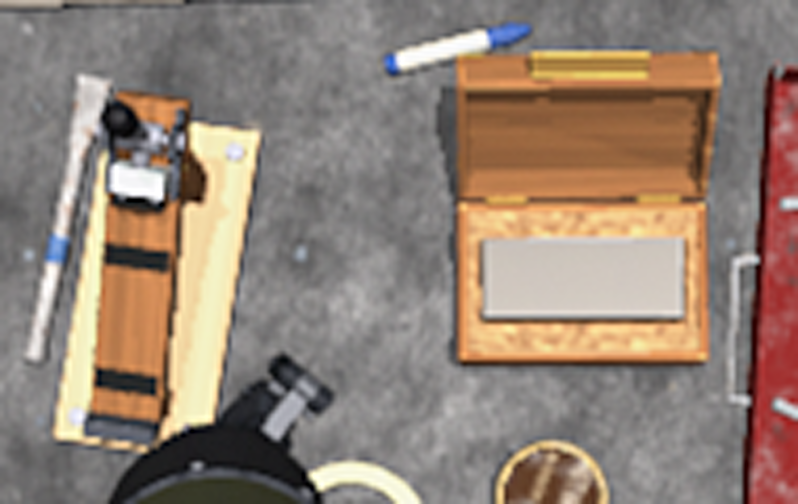

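The lid is fully open. The light stone's corners are at crop (482,239), (684,237), (683,318) and (482,320).

```bash
python3 - <<'E'
from h import *
c=ctrl.get_calibration('top'); T=np.linalg.inv(c['camera_from_world'])
def ray(x,y,z):
    u,v=220+(x+.5)/4.2-.5,105+(y+.5)/4.2-.5
    d=T[:3,:3]@[(u-c['cx'])/c['fx'],(v-c['cy'])/c['fy'],1]; return T[:3,3]+d*(z-T[2,3])/d[2]
q=[ray(*p,.0565) for p in [(482,239),(684,237),(683,318),(482,320)]];print(np.round(q,4),np.mean(q,0).round(4))
D=np.load('/tmp/top2.npz');W=D['W'];hs=cv2.cvtColor(D['im'],cv2.COLOR_RGB2HSV);v,u=np.mgrid[:400,:640]
m=(u>330)&(u<388)&(v>158)&(v<184)&(hs[...,1]<50)&(W[...,2]>.05);p=W[m];r=cv2.minAreaRect((p[:,:2]*1000).astype(np.float32));print(r,np.median(p[:,2]))
S=np.mean(q,0)
rows([(np.array([S[0],S[1],.12]),OG)])
E
```

```text
[[ 0.5674 -0.1336  0.0565]
 [ 0.5647 -0.2584  0.0565]
 [ 0.5142 -0.2556  0.0565]
 [ 0.5168 -0.132   0.0565]] [ 0.5408 -0.1949  0.0565]
((542.2942504882812, -195.60989379882812), (122.4435806274414, 49.58246612548828), 88.13362121582031) 0.05586221426836757
  [0.408, -0.673, 0.633, -0.116, 0.13, -0.425]
```

>>> jog_arm(series=[0.08,-0.14,0.05,-0.025,0.028,-0.09,0.16,-0.28,0.15,-0.05,0.055,-0.18,0.25,-0.42,0.25,-0.08,0.09,-0.29,0.33,-0.55,0.4,-0.1,0.115,-0.38,0.408,-0.673,0.5,-0.116,0.13,-0.425])

```text
t: 6.98
ee_pos: [0.5298, -0.2071, 0.1567]
orientation: [-2.172, 2.266, 0.003]
wrist_force: [-0.1, 0.8, 1.0]
grip_width: 0.0661
grasp_force: 0.0
```

```bash
python3 - <<'E'
from h import *
s=ctrl.state();print(s['t'],s['ee_pos'],s['joint_positions'],s['grip_width'])
rows([(np.array([.5415,-.1955,.08]),OG),(np.array([.5415,-.1955,.037]),OG)])
E
```

```text
6.975 [ 0.52982481 -0.2070894   0.15666931] [-0.021869   -0.03769748 -0.12750993 -0.0030257  -1.48048268 -0.02018687] 0.06613226287720295
  [-0.039, -0.037, 0.256, -0.0, 0.002, -0.008]
  [-0.039, -0.037, 0.399, -0.0, 0.002, -0.008]
```

>>> jog_arm(series=[-0.039,-0.037,0.1,0,0.002,-0.008,-0.039,-0.037,0.256,0,0.002,-0.008,-0.039,-0.037,0.256,0,0.002,-0.008])

```text
t: 7.35
ee_pos: [0.5386, -0.194, 0.0781]
orientation: [2.182, -2.257, -0.007]
wrist_force: [-0.5, 0.5, -0.5]
grip_width: 0.0659
grasp_force: 0.0
```

```bash
python3 - <<'E'
from h import *
s=ctrl.state();print(s['t'],s['ee_pos'],s['joint_positions'],s['wrist_force'])
rows([(np.array([.5415,-.1955,.037]),OG)])
im,d=ctrl.read_camera('wrist');save(im,'w2',1)
E
```

```text
7.35 [ 0.538623   -0.19400479  0.07814649] [ 0.00368038  0.0087964  -0.22650634 -0.0015222  -1.34053446 -0.03698122] [-0.48994075  0.49536172 -0.49359136]
  [0.005, -0.01, 0.137, 0.003, 0.001, -0.003]
```

View pics/w2.png

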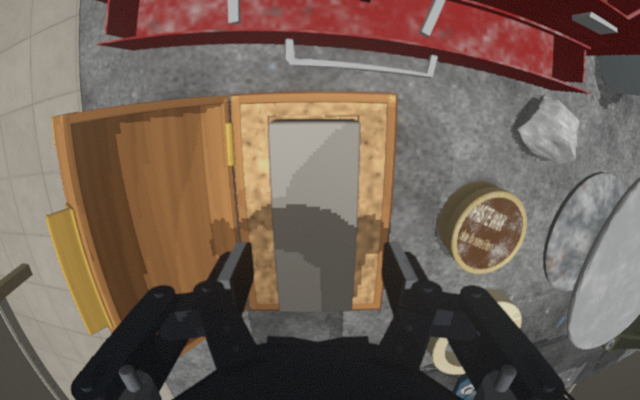

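The fingers at (240,270) and (395,270) straddle the stone, which spans columns 270 to 358, and they clear the hinge and the rim.

>>> jog_arm(series=[0.005,-0.01,0.06,0.003,0.001,-0.003,0.005,-0.01,0.1,0.003,0.001,-0.003,0.005,-0.01,0.137,0.003,0.001,-0.003,0.005,-0.01,0.137,0.003,0.001,-0.003])

```text
t: 7.9
ee_pos: [0.5438, -0.196, 0.0417]
orientation: [-2.187, 2.25, -0.01]
wrist_force: [-0.7, -0.3, 0.7]
grip_width: 0.0661
grasp_force: 0.0
```

>>> jog_arm(series=[0,0,0,0,0,0,0,0,0,0,0,0,0,0,0,0,0,0,0,0,0,0,0,0], jaw=-1)

```text
t: 8.4
ee_pos: [0.5433, -0.1963, 0.0434]
orientation: [-2.187, 2.25, -0.01]
wrist_force: [-6.6, 1.4, 6.1]
grip_width: 0.0483
grasp_force: 64.8
```

```bash
python3 - <<'E'
from h import *
s=ctrl.state();print(s['t'],s['ee_pos'],s['wrist_force'],s['grip_width'],s['grasp_force'])
p=np.array(s['ee_pos']);r=R.from_rotvec(s['orientation'])
print(np.round(r.as_matrix(),3).tolist())
rows([(p+[0,0,.025],r),(p+[-.0,0,.18],OG)])
E
```

```text
8.4 [ 0.54330546 -0.19628897  0.04337085] [-6.6382361   1.44370414  6.13600493] 0.048264836430018485 64.84483480453491
[[-0.028, -1.0, 0.007], [-1.0, 0.028, -0.002], [0.002, -0.007, -1.0]]
  [0.0, -0.001, -0.083, 0.0, 0.0, 0.0]
  [0.001, -0.004, -0.6, -0.004, -0.001, 0.001]
```

>>> jog_arm(series=[0,0,-0.02,0,0,0,0,0,-0.05,0,0,0,0,0,-0.083,0,0,0,0,0,-0.2,0,0,0,0,0,-0.4,0,0,0])

```text
t: 9.02
ee_pos: [0.5419, -0.1954, 0.1613]
orientation: [-2.188, 2.251, -0.005]
wrist_force: [2.1, -0.4, -2.9]
grip_width: 0.0481
grasp_force: 63.9
```

```bash
cat >> h.py <<'E'
OB=frame(-bn,-ey)
from scipy.spatial.transform import Slerp
E
python3 - <<'E'
from h import *
s=ctrl.state();print(s['t'],s['ee_pos'],s['wrist_force'],s['grip_width'],s['grasp_force'])
p=np.array(s['ee_pos']);r=R.from_rotvec(s['orientation'])
H=BO+bn*.10-bx*.03
print(H,np.degrees((r.inv()*OB).magnitude()))
sl=Slerp([0,1],R.concatenate([r,OB]))
M=np.array([.46,-.05,.27])
P=[p+(M-p)*f for f in (.2,.4,.6,.8,1)]+[M+(H-M)*f for f in (.2,.4,.6,.8,1)]
st=rows(list(zip(P[:5],sl([.1,.2,.3,.4,.5]))))
E
```

```text
9.025 [ 0.54190695 -0.19543295  0.16126834] [ 2.11234609 -0.40742172 -2.93325649] 0.04811700844514275 63.876492977142334
[0.45529356 0.09220036 0.15595223] 84.71040703543012
  [-0.095, 0.057, -0.073, 0.02, 0.023, -0.089]
  [-0.191, 0.114, -0.146, 0.039, 0.045, -0.178]
  [-0.286, 0.171, -0.218, 0.059, 0.068, -0.268]
  [-0.381, 0.228, -0.291, 0.078, 0.091, -0.357]
  [-0.477, 0.285, -0.364, 0.098, 0.113, -0.446]
```

>>> jog_arm(series=[-0.095,0.057,-0.1,0.02,0.023,-0.089,-0.191,0.114,-0.18,0.039,0.045,-0.178,-0.286,0.171,-0.25,0.059,0.068,-0.268,-0.381,0.228,-0.31,0.078,0.091,-0.357,-0.477,0.285,-0.364,0.098,0.113,-0.446])

```text
t: 9.65
ee_pos: [0.4601, -0.0494, 0.2718]
orientation: [2.8, -1.338, 0.375]
wrist_force: [-0.9, 1.1, -2.6]
grip_width: 0.0483
grasp_force: 64.0
```

```bash
python3 - <<'E'
from h import *
s=ctrl.state();print(s['t'],s['ee_pos'],s['joint_positions'],s['grip_width'],s['grasp_force'])
p=np.array(s['ee_pos']);r=R.from_rotvec(s['orientation'])
H=BO+bn*.10-bx*.03;H2=H+[0,0,.06]
sl=Slerp([0,1],R.concatenate([r,OB]))
rows([(p+(H2-p)*f,o) for f,o in zip((.2,.4,.6,.8,1),sl([.2,.4,.6,.8,1]))])
E
```

```text
9.65 [ 0.46007517 -0.04944092  0.27183661] [ 0.49582424 -0.53689176 -0.40624907  0.20296003 -1.57110646  0.19651022] 0.04833780845090641 63.966758251190186
  [-0.082, -0.054, 0.024, 0.019, 0.022, -0.089]
  [-0.165, -0.108, 0.049, 0.038, 0.044, -0.178]
  [-0.247, -0.162, 0.073, 0.057, 0.066, -0.267]
  [-0.33, -0.216, 0.098, 0.076, 0.087, -0.355]
  [-0.412, -0.27, 0.122, 0.095, 0.109, -0.444]
```

>>> jog_arm(series=[-0.082,-0.054,0.024,0.019,0.022,-0.089,-0.165,-0.108,0.049,0.038,0.044,-0.178,-0.247,-0.162,0.073,0.057,0.066,-0.267,-0.33,-0.216,0.098,0.076,0.087,-0.355,-0.412,-0.27,0.122,0.095,0.109,-0.444])

```text
t: 10.28
ee_pos: [0.456, 0.0925, 0.2149]
orientation: [3.021, -0.263, 0.667]
wrist_force: [1.2, 0.3, -4.2]
grip_width: 0.0483
grasp_force: 64.0
```

```bash
python3 - <<'E'
from h import *
s=ctrl.state();print(s['t'],s['ee_pos'],s['joint_positions'],s['grip_width'],s['grasp_force'])
rows([(BO+bn*.08+bx*.003,OB)])
E
```

```text
10.275 [0.45600187 0.0924963  0.21493249] [ 0.93563023 -0.74355588 -0.73265043  0.39291618 -1.39186388  0.42807419] 0.04825587395371198 63.98277997970581
  [0.025, 0.001, 0.244, -0.0, 0.001, 0.0]
```

>>> jog_arm(series=[0.01,0,0.1,0,0,0,0.02,0,0.2,0,0,0,0.025,0.001,0.244,0,0.001,0,0.025,0.001,0.244,0,0.001,0,0.025,0.001,0.244,0,0.001,0])

```text
t: 10.9
ee_pos: [0.4935, 0.0847, 0.1529]
orientation: [3.019, -0.27, 0.669]
wrist_force: [-0.4, -0.0, -2.4]
grip_width: 0.0483
grasp_force: 63.9
```

```bash
python3 - <<'E'
from h import *
s=ctrl.state();print(s['t'],s['ee_pos'],s['joint_positions'],s['wrist_force'])
rows([(BO+bn*.03+bx*.003,OB)])
p=np.array(s['ee_pos'])-BO;print('bed xyz of TCP',p@bx,p@ey,p@bn)
im,d,W,c=cloud('scene')
L=np.stack([(W-BO)@bx,(W-BO)@ey,(W-BO)@bn],-1);hs=cv2.cvtColor(im,cv2.COLOR_RGB2HSV)
m=(abs(L[...,0])<.09)&(abs(L[...,1])<.05)&(L[...,2]>.05)&(L[...,2]<.11)&(hs[...,1]<60)&(im.min(2)>70)
q=L[m];print(len(q),np.percentile(q,[2,50,98],axis=0).round(4).tolist())
o=cv2.resize(im[180:300,200:360],None,fx=5,fy=5,interpolation=cv2.INTER_CUBIC);save(o,'place')
E
```

```text
10.9 [0.49348212 0.08470369 0.15291555] [ 0.82512613 -0.63875192 -0.78774233  0.39134518 -1.20262177  0.4652277 ] [-0.42008865 -0.0266894  -2.37064352]
  [-0.003, -0.003, 0.169, 0.001, 0.0, -0.003]
bed xyz of TCP 0.003980629201538769 -0.0007853534738638056 0.08080396197200669
274 [[-0.0101, -0.025, 0.0892], [0.0451, 0.0013, 0.0937], [0.0655, 0.0219, 0.0979]]
```

View pics/place.png

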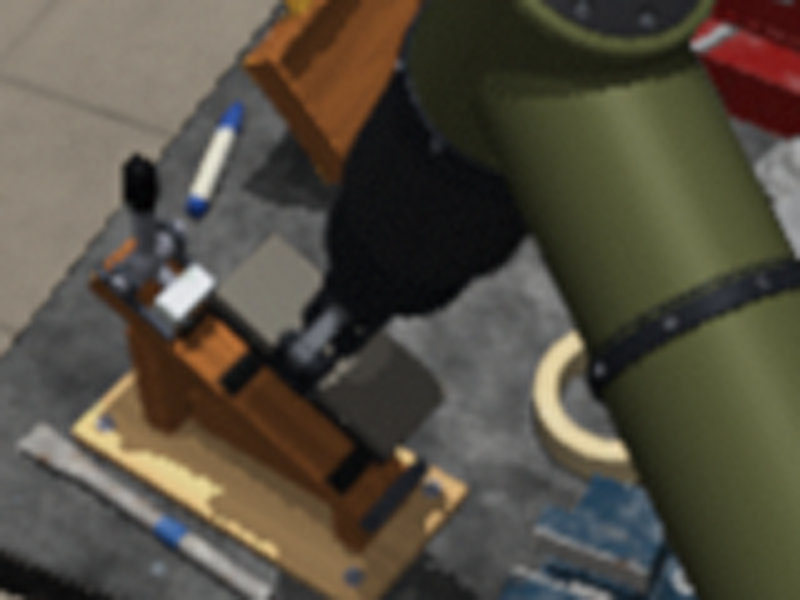

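The stone hangs parallel above the bed. In bed coordinates it is centred at about x +4 mm and y −1 mm, with its upper end near (275,240) clear of the white jaw at (185,290).

>>> jog_arm(series=[-0.003,-0.003,0.06,0.001,0,-0.003,-0.003,-0.003,0.12,0.001,0,-0.003,-0.003,-0.003,0.169,0.001,0,-0.003,-0.003,-0.003,0.169,0.001,0,-0.003,-0.003,-0.003,0.169,0.001,0,-0.003])

```text
t: 11.58
ee_pos: [0.5139, 0.0821, 0.1063]
orientation: [3.02, -0.262, 0.669]
wrist_force: [-0.2, 0.9, -3.4]
grip_width: 0.048
grasp_force: 63.9
```

```bash
cat >> h.py <<'E'
def bed():
    s=ctrl.state();p=np.array(s['ee_pos'])-BO;f=s['wrist_force'];r=R.from_rotvec(s['orientation'])
    print('t',s['t'],'bed',np.round([p@bx,p@ey,p@bn],4),'f',np.round([f@bx,f@ey,f@bn],1),'rot err deg',np.degrees((OB.inv()*r).as_rotvec()).round(2),'grip',s['grip_width'],s['grasp_force'])
E
python3 - <<'E'
from h import *
bed(); rows([(BO+bn*.014+bx*.003,OB)])
E
```

```text
t 11.575 bed [0.0029 0.0002 0.0299] f [-1.7  0.9 -3. ] rot err deg [ 0.03 -0.01 -0.03] grip 0.047967211567054704 63.90494227409363
  [0.0, 0.001, 0.053, -0.0, 0.0, 0.0]
```

>>> jog_arm(series=[0,0.001,0.015,0,0,0,0,0.001,0.03,0,0,0,0,0.001,0.045,0,0,0,0,0.001,0.053,0,0,0,0,0.001,0.053,0,0,0])

```text
t: 12.2
ee_pos: [0.5202, 0.0802, 0.0907]
orientation: [3.019, -0.262, 0.667]
wrist_force: [-1.7, 0.1, -2.9]
grip_width: 0.0485
grasp_force: 64.1
```

```bash
python3 - <<'E'
from h import *
bed()
E
```

```text
t 12.2 bed [ 0.0023 -0.0006  0.013 ] f [-2.7 -0.2 -2. ] rot err deg [-0.04 -0.08 -0.03] grip 0.04845438810468736 64.14419531822205
```

>>> jog_arm(series=[0,0,0.003,0,0,0,0,0,0.005,0,0,0,0,0,0.005,0,0,0])

```text
t: 12.58
ee_pos: [0.5204, 0.0801, 0.0906]
orientation: [3.019, -0.263, 0.666]
wrist_force: [-22.3, 2.5, 10.9]
grip_width: 0.0483
grasp_force: 66.5
```

```bash
python3 - <<'E'
from h import *
bed()
E
```

```text
t 12.575 bed [ 0.0024 -0.0006  0.0128] f [-15.7  -1.4  19.4] rot err deg [-0.05 -0.11 -0.  ] grip 0.04831317107322801 66.45835876464844
```

>>> jog_arm(series=[-0.001,0,-0.003,0,0,0,-0.001,0,-0.003,0,0,0])

```text
t: 12.82
ee_pos: [0.5203, 0.0803, 0.0907]
orientation: [3.02, -0.262, 0.668]
wrist_force: [-7.1, 0.4, 1.8]
grip_width: 0.0482
grasp_force: 65.0
```

```bash
python3 - <<'E'
from h import *
bed()
E
```

```text
t 12.825 bed [ 0.0023 -0.0005  0.0129] f [-5.6 -0.8  4.6] rot err deg [-0.02 -0.05 -0.02] grip 0.04823978141977642 64.98716711997986
```

Light contact. I will release the stone, then back out along the bed normal.

>>> jog_arm(series=[0,0,0,0,0,0,0,0,0,0,0,0,0,0,0,0,0,0,0,0,0,0,0,0], jaw=0.6)

```text
t: 13.32
ee_pos: [0.5202, 0.0803, 0.0899]
orientation: [3.02, -0.262, 0.667]
wrist_force: [0.6, -0.5, 0.2]
grip_width: 0.068
grasp_force: 0.0
```

>>> jog_arm(series=[0,0,-0.03,0,0,0,0,0,-0.08,0,0,0,0,0,-0.2,0,0,0,0,0,-0.35,0,0,0,0,0,-0.45,0,0,0])

```text
t: 13.95
ee_pos: [0.4637, 0.0903, 0.2153]
orientation: [3.021, -0.262, 0.671]
wrist_force: [0.2, 0.4, -0.2]
grip_width: 0.0683
grasp_force: 0.0
```

```bash
cat >> h.py <<'E'
def look(nm):
    for n in ['scene','top']:
        im,d,W,c=cloud(n)
        L=np.stack([(W-BO)@bx,(W-BO)@ey,(W-BO)@bn],-1);hs=cv2.cvtColor(im,cv2.COLOR_RGB2HSV)
        m=(abs(L[...,0])<.072)&(abs(L[...,1])<.05)&(L[...,2]>.02)&(L[...,2]<.031)
        q=L[m]
        if len(q)>50: print(n,len(q),np.percentile(q,[1,50,99],axis=0).round(4).tolist(),'fit',np.linalg.lstsq(np.c_[q[:,:2],np.ones(len(q))],q[:,2],rcond=None)[0].round(4))
        g=(im.max(2)<60)&(L[...,0]>.1)&(L[...,0]<.25)&(abs(L[...,1])<.02)&(L[...,2]>.01)
        if g.sum(): print(n,'grip',g.sum(),np.percentile(L[g],[2,50,98],axis=0).round(4).tolist())
        if n=='scene': save(cv2.resize(im[180:300,200:360],None,fx=5,fy=5,interpolation=cv2.INTER_CUBIC),nm)
E
python3 - <<'E'
from h import *
bed();look('rel')
OV=frame(np.cos(.9)*ex-np.sin(.9)*Z,-ey)
s=ctrl.state();print(s['joint_positions'])
E
```

```text
t 13.95 bed [ 0.0028 -0.0004  0.1502] f [ 0.   0.4 -0.3] rot err deg [0.11 0.02 0.  ] grip 0.06831736136629309 0.0
scene 797 [[-0.0599, -0.025, 0.0206], [0.0012, 0.0012, 0.0253], [0.064, 0.025, 0.0301]] fit [0.0005 0.0051 0.0253]
scene grip 100 [[0.1057, -0.0193, 0.0141], [0.1289, 0.0006, 0.0753], [0.1445, 0.0177, 0.0972]]
top 870 [[-0.053, -0.0246, 0.0203], [0.0128, 0.0009, 0.0246], [0.0675, 0.0247, 0.0295]] fit [ 0.0014 -0.0102  0.0246]
top grip 58 [[0.1123, -0.0093, 0.0225], [0.1393, -0.0018, 0.0905], [0.1494, 0.0167, 0.0959]]
[ 0.9118816  -0.72463203 -0.71956664  0.3915749  -1.37091121  0.44722948]
```

View pics/rel.png

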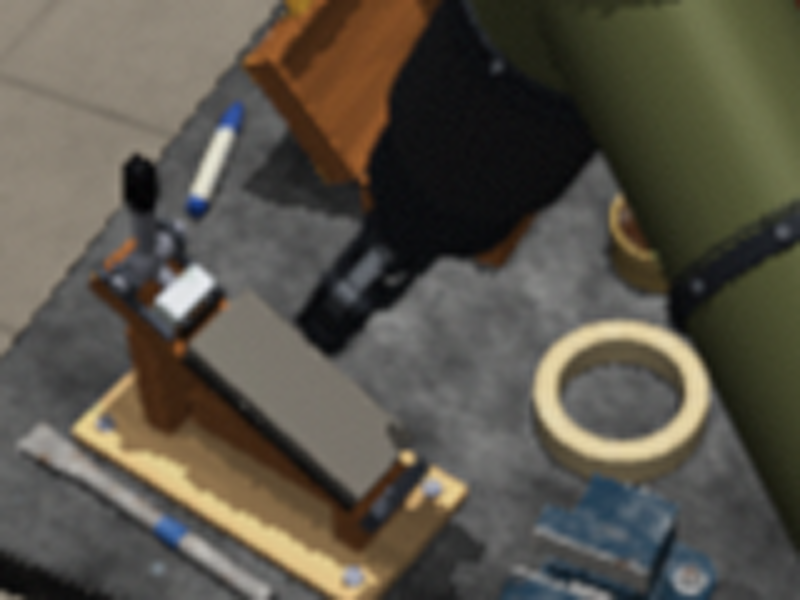

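The stone lies flat on the bed, with its near edge at (385,480) just clear of the stop at (395,495), and the fingers are free. The lever stands at (140,185).

```bash
cat >> h.py <<'E'
def lev(a,rho=.063,g=0):
    f=np.radians(15)+a
    U=np.array([.1195,.019])+rho*np.array([np.sin(f),np.cos(f)])+(.0095+g)*np.array([-np.cos(f),np.sin(f)])-[.011,0]
    return BO+U[0]*bx+U[1]*bn
E
python3 - <<'E'
from h import *
w=[(BO+.09*bx+.15*bn,OB),(lev(0,g=.012),OB)]
st=rows(w)
E
```

```text
[0.286, 0.002, 0.007, -0.003, -0.002, -0.0]
  [0.332, 0.003, 0.222, -0.003, -0.002, -0.0]
```

>>> jog_arm(series=[0.15,0.002,0.007,-0.003,-0.002,0,0.286,0.002,0.02,-0.003,-0.002,0,0.32,0.003,0.1,-0.003,-0.002,0,0.332,0.003,0.222,-0.003,-0.002,0,0.332,0.003,0.222,-0.003,-0.002,0], jaw=-1)

```text
t: 14.68
ee_pos: [0.5798, 0.0676, 0.1898]
orientation: [3.015, -0.264, 0.651]
wrist_force: [-0.8, 0.5, 0.1]
grip_width: 0.0
grasp_force: 0.0
```

```bash
python3 - <<'E'
from h import *
bed();rows([(lev(a),OB) for a in (-.05,.05,.15,.25,.35)])
E
```

```text
t 14.675 bed [ 0.0993 -0.0027  0.077 ] f [-0.8  0.4  0.4] rot err deg [-0.55 -0.58 -0.04] grip 3.625043196297727e-05 0.0
  [0.044, -0.009, -0.019, 0.006, 0.006, 0.0]
  [0.065, -0.009, -0.017, 0.006, 0.006, 0.0]
  [0.086, -0.009, -0.013, 0.006, 0.006, 0.0]
  [0.106, -0.009, -0.006, 0.006, 0.006, 0.0]
  [0.126, -0.009, 0.002, 0.006, 0.006, 0.0]
```

>>> jog_arm(series=[0.044,-0.009,-0.019,0.006,0.006,0,0.065,-0.009,-0.017,0.006,0.006,0,0.086,-0.009,-0.013,0.006,0.006,0,0.106,-0.009,-0.006,0.006,0.006,0,0.126,-0.009,0.002,0.006,0.006,0])

```text
t: 15.3
ee_pos: [0.6158, 0.0658, 0.2101]
orientation: [3.022, -0.26, 0.68]
wrist_force: [-4.1, 2.2, 3.8]
grip_width: -0.0001
grasp_force: 2.5
```

```bash
python3 - <<'E'
from h import *
bed();rows([(lev(a),OB) for a in (.35,.45,.55,.65,.75,.85)])
E
```

```text
t 15.3 bed [0.1403 0.0017 0.0803] f [-2.4  1.5  5.3] rot err deg [ 0.29  0.35 -0.04] grip -0.00010129749925176242 2.4846903746947646
  [-0.011, 0.006, 0.014, -0.003, -0.004, 0.0]
  [0.007, 0.006, 0.025, -0.003, -0.004, 0.0]
  [0.024, 0.006, 0.037, -0.003, -0.004, 0.0]
  [0.04, 0.006, 0.051, -0.003, -0.004, 0.0]
  [0.055, 0.006, 0.066, -0.003, -0.004, 0.0]
  [0.068, 0.006, 0.083, -0.003, -0.004, 0.0]
```

>>> jog_arm(series=[0.005,0.006,0.02,-0.003,-0.004,0,0.02,0.006,0.034,-0.003,-0.004,0,0.038,0.006,0.05,-0.003,-0.004,0,0.054,0.006,0.066,-0.003,-0.004,0,0.068,0.006,0.083,-0.003,-0.004,0])

```text
t: 15.92
ee_pos: [0.644, 0.0586, 0.1954]
orientation: [3.019, -0.262, 0.668]
wrist_force: [-3.3, 0.5, 4.2]
grip_width: -0.0002
grasp_force: 2.6
```

```bash
python3 - <<'E'
from h import *
bed();rows([(lev(a,.066),OB) for a in (.85,.95,1.05,1.15,1.23,1.31)])
E
```

```text
t 15.925 bed [ 0.1604 -0.0005  0.0548] f [-1.2 -0.1  5.2] rot err deg [-0.04 -0.06 -0.03] grip -0.000217440395669168 2.648030376294628
  [0.01, -0.002, -0.007, 0.0, 0.001, 0.0]
  [0.022, -0.002, 0.012, 0.0, 0.001, 0.0]
  [0.032, -0.002, 0.032, 0.0, 0.001, 0.0]
  [0.039, -0.002, 0.053, 0.0, 0.001, 0.0]
  [0.044, -0.002, 0.07, 0.0, 0.001, 0.0]
  [0.047, -0.002, 0.088, 0.0, 0.001, 0.0]
```

>>> jog_arm(series=[0.022,-0.002,0.012,0,0.001,0,0.032,-0.002,0.032,0,0.001,0,0.039,-0.002,0.053,0,0.001,0,0.044,-0.002,0.07,0,0.001,0,0.047,-0.002,0.085,0,0.001,0])

```text
t: 16.55
ee_pos: [0.6662, 0.055, 0.1769]
orientation: [3.019, -0.263, 0.665]
wrist_force: [-16.8, 1.3, 12.4]
grip_width: 0.0003
grasp_force: 9.1
```

```bash
python3 - <<'E'
from h import *
bed();rows([(lev(a,.066),OB) for a in (1.31,)])
E
```

```text
t 16.55 bed [ 0.1729 -0.0002  0.0285] f [-9.9 -1.6 18.4] rot err deg [-0.12 -0.14 -0.04] grip 0.00029853619571332485 9.116435713222018
  [0.005, -0.001, 0.0, 0.001, 0.002, 0.0]
```

>>> jog_arm(series=[0,0,0.005,0,0,0,0,0,0.005,0,0,0])

```text
t: 16.8
ee_pos: [0.6663, 0.0549, 0.1768]
orientation: [3.019, -0.263, 0.665]
wrist_force: [-17.9, 2.4, 10.3]
grip_width: -0.0004
grasp_force: 8.0
```

```bash
python3 - <<'E'
from h import *
bed()
E
```

```text
t 16.8 bed [ 0.173  -0.0003  0.0284] f [-11.9  -0.7  17. ] rot err deg [-0.12 -0.13 -0.03] grip -0.00036171394462733365 8.047616059484426
```

>>> jog_arm(series=[0,0,0.005,0,0,0,0,0,0.01,0,0,0,0,0,0.01,0,0,0])

```text
t: 17.18
ee_pos: [0.6668, 0.0548, 0.1764]
orientation: [3.018, -0.263, 0.666]
wrist_force: [-34.0, 4.1, 21.2]
grip_width: -0.0001
grasp_force: 16.6
```

```bash
python3 - <<'E'
from h import *
bed();print(np.round(ctrl.state()['joint_positions'],3))
E
```

```text
t 17.175 bed [ 0.1733 -0.0003  0.0277] f [-22.1  -1.9  33.7] rot err deg [-0.12 -0.12 -0.01] grip -7.010035694016934e-05 16.61760579132533
[ 0.513 -0.141 -0.358  0.318 -1.033  0.764]
```

Stiff against the stop, so the lever is over. I will back off and check.

>>> jog_arm(series=[0,0,-0.01,0,0,0,0,0,-0.05,0,0,0,0,0,-0.15,0,0,0,0,0,-0.3,0,0,0,0,0,-0.4,0,0,0])

```text
t: 17.8
ee_pos: [0.6186, 0.064, 0.2849]
orientation: [3.019, -0.262, 0.672]
wrist_force: [-0.1, 0.8, 0.3]
grip_width: 0.0002
grasp_force: 0.0
```

>>> jog_arm(series=[-0.15,0,-0.1,0,0,0,-0.3,0,-0.2,0,0,0,-0.45,0,-0.2,0,0,0,-0.5,0,-0.2,0,0,0,-0.5,0,-0.2,0,0,0])

```text
t: 18.42
ee_pos: [0.4594, 0.0922, 0.2737]
orientation: [3.02, -0.259, 0.67]
wrist_force: [0.6, 0.6, 1.2]
grip_width: -0.0001
grasp_force: 0.0
```

```bash
python3 - <<'E'
from h import *
bed();look('fin')
im,d=ctrl.read_camera('scene');im2,d=ctrl.read_camera('top')
save(np.hstack([cv2.resize(im[150:310,190:446],(400,250)),cv2.resize(im2[100:230,210:418],(400,250))]),'fin2',1)
E
```

```text
t 18.425 bed [0.0235 0.0007 0.205 ] f [1.  0.7 0.9] rot err deg [ 0.07  0.03 -0.13] grip -7.952116820370253e-05 0.0
scene 815 [[-0.0669, -0.0251, 0.0202], [-0.0039, 0.0008, 0.0253], [0.0683, 0.0253, 0.0305]] fit [-0.0021 -0.0004  0.0252]
scene grip 75 [[0.1053, -0.0188, 0.0137], [0.1731, -0.0003, 0.0262], [0.1915, 0.0187, 0.032]]
top 910 [[-0.062, -0.0244, 0.0203], [0.0032, -0.0006, 0.0243], [0.0643, 0.025, 0.0294]] fit [-0.0025  0.0009  0.0243]
top grip 96 [[0.121, -0.0078, 0.0196], [0.1785, -0.0009, 0.0261], [0.1953, 0.0169, 0.0314]]
```

View pics/fin2.png

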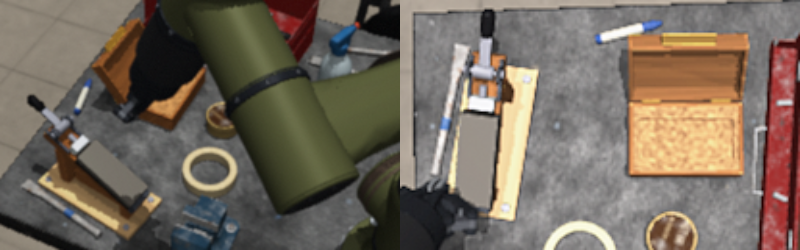

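The lever lies in line with the bed at (487,30), the stone sits flat between the stop and the jaw at (480,160), and the case stays open at (687,100). The other items I can see are undisturbed.

```bash
python3 -c "
from cell import ctrl
print(ctrl.job_done())"
```

```text
the job is handed in; nothing more can be done
None
```

The job is handed in at about 18.5 s: the stone lies flat and centred on the bed, clamped with the lever against its stop, the case is open, and nothing else on the bench looks moved; the one close call was joint 3, which read −1.081 against its −1.08 limit while I reached for the lip.

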